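Fit the silencer to the carving bench's air block

ROBOT

A 6-joint arm with a two-finger parallel gripper is mounted at the origin on the work surface. World frame = base frame: x ahead of the robot, y to its left, z up, the work surface at z = 0. Lengths are in m, angles in rad, forces in N, time in s.
With the tool pointing down it reaches from about 0.4 to 0.825 m from the base axis. Payload 7 kg.
Tool frame: the origin (TCP) lies midway between the tips of the shut fingers; the grasp point (between the pads) lies arm.hold_point_z behind it (arm.hold_point_z is the distance from the TCP to the grasp point, in m); z points along the fingers, y is the line along which they close (so a half turn about z gives the same grasp; the last joint's range is limited). The gripper opens to 88 mm and grips with 3 to 60 N. Pads are 19 mm wide; open, the fingers measure 130 mm over their backs; the gripper's body (78 mm by 193 mm) begins 47 mm behind the grasp point.
Start: joints at [-0.955, 0.359, 0.012, 0, -1.224, -0.288], TCP at [0.217, -0.639, 0.188] pointing down, gripper open.
Joint ranges: [-3.07, 3.07], [-1.43, 2.12], [-1.02, 1.25], [-3.03, 1.67], [-3.05, -0], [-3.03, 3.03]. Speed limits (rad/s): [2.39, 2.39, 3.01, 3.14, 3.14, 3.14].

INTERFACE

Orientations are given as [roll, pitch, yaw] about the fixed x, y, z axes, in that order (R = Rz(yaw) Ry(pitch) Rx(roll)).
In Python, from station import arm gives the robot as it stands.
- The arm moves only by the shell command python3 -m crank 'ROWS' [OPENING] [FORCE]. ROWS is JSON, a list that holds one entry, the list of rows, each a list of 4 numbers: the shift along the tool's x, y, z in units of 25 mm (1.0 is 25 mm), then the turn about the tool's z in units of 5 degrees (1.0 is 5 degrees). A call has 1 to 12 rows; each row is the pose to reach, as a shift and turn from the pose commanded when the call began, along the tool's axes at that moment; what a row does not reach only later rows make up. A row lasts 1/8 s, in which the tool goes at most 62.5 mm and 10.7 degrees, less where a joint would pass 70% of its speed; a pose out of reach is approached as far as the arm can. A call with a gripper value outside its range is refused whole. OPENING is the closure, from 0 (fully open) to 1 (shut), set as the call begins (- or left out, the last holds). The fingers move at their own pace and stop on an object; FORCE is the grip in N (left out, the last holds). Time passes only in rows, so rows that repeat a pose let the fingers close. It gives the time, the measured TCP pose, the force, the opening and the grip force at its end, in the units of the state.
- arm.get_state(): the state, without advancing time (a new reading comes with each control period).
- arm.grab_frame(name): name is "side" or "top"; returns (picture, depth): 420x560x3 uint8, red, green, blue; 420x560 float32, m along the optical axis (not along the pixel's ray), 0 where there is no reading.
- arm.get_calibration(name): a dict with "mtx" (3x3 intrinsics, pixels), "R" (3x3) and "t" (3): a world point X has camera coordinates R X + t. Camera axes: x right, y down, z forward; pixel columns grow to the right and rows downward; lengths in m; the calibration is good to about 2 mm. A picture is of the moment at which its call begins. get_calibration takes no time and is no camera call.
- arm.job_done(): hands the job in; it is judged then, once.
Trained networks look in the newest picture that a camera, given by its name, has taken for a name from the list of things; names that differ only in an ending like _2 or _b are one class to them, and where a whole thing is asked for, a point or a joint stands for the part that bears it (a point fixed in the world has none). Each returns a list of dicts, best first, with "score" (0 to 1); they miss things now and then, are a little off and sometimes report something else, mostly with a low value. They report only what shows in the picture. A call takes as long as a camera call.
- arm.recognise(thing, camera): "extent" ([left, top, width, height] in pixels, round what is visible of it).
- arm.trace(thing, camera): "mask" (420x560 bool, what is visible of it) and "extent" ([left, top, width, height] in pixels, round what is visible of it).
The state is a dict: "t": time; "q": joint angles; "qd": joint speeds; "joint_efforts": joint torques, N m; "eef_pos": TCP position; "ee_rot": TCP orientation; "force": force on the tool from outside, world axes, zero at the start; "moment": the same for the moment, N m; "width": finger opening in m; "gripper_force": force on a finger pad.
Only numpy, scipy, OpenCV 4.12 (cv2) and the standard library are available. Lean on these libraries where they do the work, as an engineer would, in place of code of your own. Each camera call takes 0.05 s, during which the arm holds its last target. There are 200 camera calls.

TASK

Take the air silencer out of the wooden stand and push its stem straight down into the push-in fitting on the air block, past the grip and fully home. Then, still holding it, pull it gently back until the fitting's collar has come all the way up with it, so the grip is set, and let go, leaving it gripped there. Do not cram it: the seat lies deeper in some fittings than in others and cracks under more than 22 N, so feel for it. Leave everything else on the bench undisturbed.

Things in the scene. Friction and masses are not known exactly. Their poses are not given: they have to be found in the camera images.
- silencer: Loose air silencer, about 0.1 kg, upright (z up), round about z. Origin: tip of its stem, its lowest point. Steel stem 16 mm in diameter, 60 mm long; its first 6 mm a cone, 9 mm wide at the tip; a square groove 11 mm in diameter 12 to 29 mm above the tip. Above it a 32 mm flange (60 to 66 mm) and the brass body, 30 mm in diameter (66 to 110 mm above the tip).
- holder: Fixed wooden stand, 70 x 150 x 72 mm (x, y, z), origin at the centre of its underside, top 72 mm above the bench. Two holes 25 mm wide and 66 mm deep lie 35 mm either side of the centre along its y axis; one holds the silencer, the other the blanking plug.
- plug: Loose steel blanking plug, a bystander: smooth stem 12 mm in diameter and 40 mm long under a low round head 28 mm in diameter and 12 mm high, whose top is 84 mm above the bench. Origin at the tip of its stem. It stays in its hole of the stand.
- airblock: Fixed aluminium air block, 100 x 80 x 45 mm, origin at the centre of its underside, on the bench. Mid on its top stands a round steel push-in fitting, 40 mm in diameter, rim 92 mm above the bench, with a vertical bore 18 mm in diameter. Sprung jaws in the bore resist the stem's cone with 5 to 22 N (tip 80 to 70 mm above the bench), then let it slide and snap into its groove (tip at 60 mm).
- collar_top (a point): Centre of the top rim of the fitting's black round collar, 29 mm outer diameter with an 18 mm hole, concentric with the bore. It is 102 mm above the bench when the collar is out, 98 mm when it is pushed in.
- collar (a joint): How far the collar is pushed in, m: 0 fully out (up), 0.004 fully in (down). It starts anywhere between and stays where left (about 4 N friction). The stem going in drives it down. Pulled back, the stem first slides up the play of its groove, then lifts the collar, which is fully out when the tip is 63 to 64 mm above the bench; the jaws hold over 20 N, and hold the silencer up when let go.
- stone: Bystander: marble block with a carved disc, 150 x 210 x 90 mm, 6 kg, origin at the centre of its underside.
- mallet: Bystander: dark round carver's mallet standing on its head, 68 mm in diameter, 130 mm tall, origin at the centre of its underside.
- chisel: Bystander: dark steel chisel lying on the bench, 185 mm long, 10 mm thick, origin under the middle of its shank.
- silencer_grip (a point): Point on the silencer's axis 88 mm above its tip, at mid height of the brass part, where to grip it. At the start the silencer hangs by its flange in one of the stand's two holes, this point 100 mm and its tip 12 mm above the bench.
- plunger (a joint): The seat at the bottom of the bore is a sprung plunger: how far it is pressed, m, 0 to 0.002. It takes 2 to 6 N, then meets a hard stop: the stem is fully home. Its depth is not shown and differs from fitting to fitting: fully home, the stem's tip is anywhere from 49 to 58 mm above the bench, so feel for it. More than 22 N of the tip on the plunger cracks it.

How it is judged:
On the way, in this order (a step that is already met when the one before it is completed fails the run):
1. the stem is fully home in the fitting: plunger pressed at least 1.5 of its 2 mm, collar pushed in (value of joint plunger above 0.0015 m and horizontal distance between silencer and airblock below 0.003 m and value of joint collar above 0.003 m), for 0.1 s.
2. pulled back: the collar has come up to within 1 mm of its upper stop, the stem still gripped in it (value of joint collar below 0.001 m and z of silencer in the frame of airblock below 0.0655 m and horizontal distance between silencer and airblock below 0.003 m), for 0.1 s.
At the end, for the whole second after the job is handed in: The silencer stands upright (within 7 degrees) and still in the fitting, its tip less than 65.5 mm above the bench (gripped by its groove) and within 3 mm of the bore's axis, the collar within 1.3 mm of fully out (value of joint collar below 0.0013 m and z of silencer in the frame of airblock below 0.0655 m and horizontal distance between silencer and airblock below 0.003 m and angle between silencer's own z axis and vertical below 0.12 rad and linear speed of silencer below 0.01 m/s); the robot touches nothing.
It fails at once if the seat is cracked: more than 22 N between silencer and plunger (contact force between silencer and plunger above 22 N).
It fails at once if a bystander is disturbed (plug, stone, mallet or chisel moved more than 20 mm) (distance of any of plug, stone, mallet, chisel from where it was at the start of the episode above 0.02 m).
It also fails if it takes over 72 s, if anything falls off the work surface, if the arm or the gripper's body presses on something with over 40 N, if the wrist force passes 120 N, or if a joint passes its speed limit or range.

## Working session

There is one attempt and no reset: what is moved stays moved. The work goes in short steps, Python scripts to look and compute and a shell command to move; the robot and the scene stay as the last step left them, time stands still between calls to the robot, and variables do not carry over. Pictures are saved under pics/ and viewed, at most 10 in all, crops included, and the job is handed in when it is done.

```bash
mkdir -p pics
cat > h.py <<'E'
import numpy as np,cv2
from station import arm
def cal(c):
    k=arm.get_calibration(c); return [np.array(k[x],float) for x in("mtx","R","t")]
def pts(c,depth,mask):
    K,R,t=cal(c); v,u=np.nonzero(mask&(depth>0)); d=depth[v,u]
    P=np.stack([(u-K[0,2])/K[0,0]*d,(v-K[1,2])/K[1,1]*d,d],1)
    return (P-t.ravel())@R
def top(P,z0,z1):
    Q=P[(P[:,2]>z0)&(P[:,2]<z1)]
    if len(Q)<5: return None
    (x,y),r=cv2.minEnclosingCircle(Q[:,:2].astype(np.float32))
    return len(Q),Q.mean(0).round(4),((Q.min(0)+Q.max(0))/2).round(4),round(r,4)
E
python3 - <<'E'
from h import *
ims=[]
for c in("top","side"):
    p,d=arm.grab_frame(c); cv2.imwrite(f"pics/{c}0.png",p[...,::-1])
    K,R,t=cal(c); print(c,"cam at",(-R.T@t.ravel()).round(3))
    for n in("silencer","collar_top","airblock","plug","holder","stone","mallet","chisel"):
        for r in arm.trace(n,c)[:2]:
            P=pts(c,d,r["mask"])
            if len(P): print(n,round(r["score"],2),r["extent"],"med",np.median(P,0).round(3),"min",np.percentile(P,2,0).round(3),"max",np.percentile(P,98,0).round(3))
s=arm.get_state(); print(s["t"],s["eef_pos"],s["ee_rot"],s["force"],s["width"],arm.hold_point_z)
E
```

```text
top cam at [0.387 0.014 1.215]
silencer 0.62 [352.5, 253.7, 12.5, 12.2] med [ 0.521 -0.184  0.121] min [ 0.51  -0.197  0.09 ] max [ 0.535 -0.172  0.127]
collar_top 0.49 [205.0, 253.4, 12.6, 9.8] med [0.539 0.152 0.1  ] min [0.528 0.141 0.081] max [0.551 0.166 0.104]
airblock 0.61 [192.8, 225.4, 46.6, 61.9] med [0.537 0.155 0.045] min [0.487 0.11  0.021] max [0.61  0.198 0.1  ]
plug 0.61 [376.2, 246.7, 17.0, 13.2] med [ 0.549 -0.251  0.084] min [ 0.538 -0.263  0.075] max [ 0.56  -0.24   0.088]
holder 0.84 [332.3, 233.9, 73.3, 50.9] med [ 0.535 -0.219  0.072] min [ 0.485 -0.293  0.015] max [ 0.586 -0.143  0.076]
stone 0.89 [238.5, 134.2, 91.8, 76.2] med [ 0.747 -0.026  0.09 ] min [ 0.674 -0.123  0.031] max [0.833 0.073 0.106]
mallet 0.56 [148.4, 168.1, 29.8, 33.4] med [0.721 0.271 0.073] min [0.699 0.247 0.014] max [0.756 0.307 0.129]
side cam at [ 0.454 -0.919  0.623]
silencer 0.85 [242.6, 239.8, 17.1, 30.4] med [ 0.524 -0.197  0.104] min [ 0.51  -0.202  0.075] max [ 0.539 -0.177  0.123]
collar_top 0.5 [234.7, 174.6, 8.2, 4.9] med [0.538 0.151 0.099] min [0.527 0.139 0.094] max [0.55 
[... 403 characters left out ...]
ed [ 0.537 -0.264  0.061] min [ 0.483 -0.3    0.005] max [ 0.594 -0.167  0.074]
holder 0.42 [262.1, 275.7, 14.3, 15.3] med [ 0.551 -0.257  0.083] min [ 0.538 -0.266  0.071] max [ 0.566 -0.24   0.086]
stone 0.55 [309.9, 187.0, 71.7, 75.4] med [ 0.747 -0.106  0.087] min [ 0.673 -0.142  0.008] max [0.832 0.061 0.104]
mallet 0.67 [290.4, 142.0, 24.1, 43.9] med [0.727 0.261 0.059] min [0.7   0.246 0.   ] max [0.76  0.318 0.126]
chisel 0.73 [372.7, 290.3, 12.4, 75.4] med [ 0.751 -0.327  0.009] min [ 0.726 -0.408 -0.001] max [ 0.779 -0.236  0.012]
0.9 [ 0.21728494 -0.63903665  0.18817274] [ 3.14157209e+00  2.16774567e-05 -2.81382596e+00] [0.2504521  0.155301   1.11272212] 0.08749537326527776 0.0188
```

Run:
```python
from h import *
for c,roi in(("top",(180,150,420,300)),("side",(200,130,420,330))):
    p,d=arm.grab_frame(c)
    for n,zs in(("silencer",(.118,.13)),("plug",(.08,.09)),("collar_top",(.0955,.108))):
        for r in arm.trace(n,c)[:2]:
            print(c,n,r["score"],top(pts(c,d,r["mask"]),*zs))
a=cv2.imread("pics/top0.png")[130:330,130:420];b=cv2.imread("pics/side0.png")[130:380,200:420]
a=cv2.resize(a,None,fx=1.5,fy=1.5);b=cv2.resize(b,None,fx=1.5,fy=1.5)
o=np.zeros((max(a.shape[0],b.shape[0]),a.shape[1]+b.shape[1],3),np.uint8);o[:a.shape[0],:a.shape[1]]=a;o[:b.shape[0],a.shape[1]:]=b
cv2.imwrite("pics/both.png",o)
```

```text
top silencer 0.74 (128, array([ 0.5238, -0.1862,  0.1218]), array([ 0.5232, -0.1861,  0.1226]), 0.0148)
top plug 0.69 (103, array([ 0.5503, -0.2526,  0.0841]), array([ 0.5496, -0.2527,  0.0842]), 0.0136)
top plug 0.33 (16, array([0.5406, 0.1581, 0.0857]), array([0.5396, 0.1545, 0.0849]), 0.0151)
top collar_top 0.36 None
side silencer 0.57 (116, array([ 0.5249, -0.1891,  0.1214]), array([ 0.5251, -0.1872,  0.1209]), 0.0151)
side plug 0.47 (127, array([ 0.5511, -0.2539,  0.0835]), array([ 0.5514, -0.2524,  0.083 ]), 0.0149)
```

View pics/both.png

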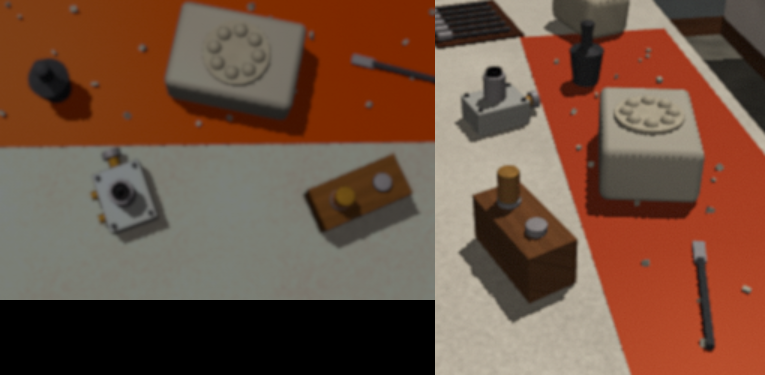

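The picture shows the brass silencer in the stand's left hole (crop 345,198), the plug at (383,182) and the fitting at (121,193), all matching the network results. I'll go above the silencer, with the fingers closing across the stand.

```bash
python3 -m crank '[[[-1.5,1.1,0,-1.6],[-3.2,2.4,0,-3.3],[-4.8,3.6,0,-5],[-6.4,4.8,0,-6.7],[-8,6.0,0,-8.4],[-9.6,7.2,0,-10],[-11.2,8.5,0,-11.8],[-12.8,9.7,0,-13.5],[-14.4,10.9,0,-15.2],[-16,12.1,0,-17],[-17.44,13.17,0,-18.6],[-17.44,13.17,0,-18.6]]]' 0
```

```text
t: 2.8
eef_pos: [0.5256, -0.1847, 0.1881]
ee_rot: [-3.141, -0.0, -1.186]
force: [-0.2, -0.9, 0.6]
width: 0.0876
gripper_force: 0.0
```

```bash
python3 -m crank '[[[0,0,0.6,0],[0,0,1.4,0],[0,0,2.2,0],[0,0,3,0],[0,0,3.7,0],[0,0,4.2,0],[0,0,4.2,0],[0,0,4.2,0]]]' 0; python3 -m crank '[[[0,0,0,0],[0,0,0,0],[0,0,0,0],[0,0,0,0],[0,0,0,0],[0,0,0,0],[0,0,0,0],[0,0,0,0]]]' 1 45
```

```text
t: 3.8
eef_pos: [0.5243, -0.1873, 0.0836]
ee_rot: [-3.141, -0.0, -1.191]
force: [-0.1, 0.1, 0.7]
width: 0.0878
gripper_force: 0.0
t: 4.8
eef_pos: [0.5271, -0.187, 0.0849]
ee_rot: [-3.137, -0.003, -1.19]
force: [4.1, 2.6, 8.7]
width: 0.0132
gripper_force: 11.6
```

Run:
```python
from h import *
p,d=arm.grab_frame("side"); s=arm.get_state(); print({k:np.round(v,4) for k,v in s.items()})
q,e=arm.grab_frame("top")
a=cv2.resize(p[200:350,190:320],None,fx=3,fy=3);b=cv2.resize(q[200:330,310:430],None,fx=3,fy=3)
o=np.zeros((450,750,3),np.uint8);o[:450,:390]=a;o[:390,390:]=b
cv2.imwrite("pics/g1.png",o[...,::-1])
```

```text
{'t': np.float64(4.85), 'q': array([ 0.0098,  0.2568, -0.3894,  0.0011, -0.9179,  0.3709]), 'qd': array([ 0.0027, -0.0034,  0.013 ,  0.0032,  0.005 , -0.0006]), 'joint_efforts': array([-2.59980e+00, -4.02043e+01,  1.78225e+01,  4.66300e+00,
       -1.77990e+00,  1.94000e-02]), 'eef_pos': array([ 0.5277, -0.187 ,  0.0853]), 'ee_rot': array([-3.1356, -0.0033, -1.1895]), 'force': array([ 5.3744,  2.7987, 10.1272]), 'moment': array([ 1.1808, -1.6664,  0.0266]), 'gripper_force': np.float64(17.8264), 'width': np.float64(0.0091)}
```

View pics/g1.png

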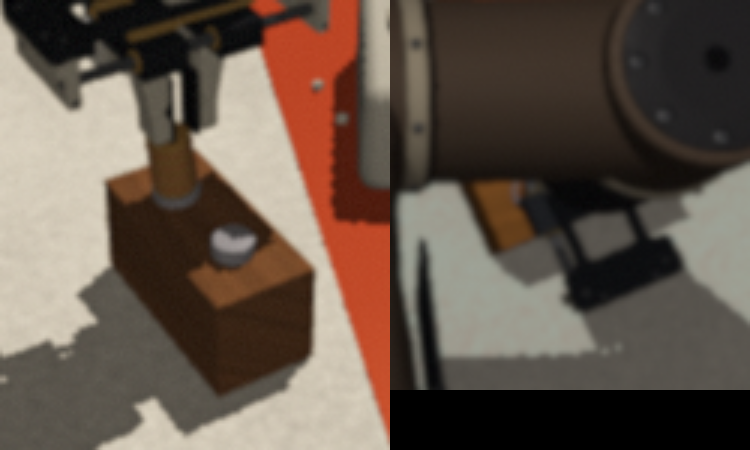

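The fingers appear in the picture at the top of the brass part (left half, tips near (160,140)), not around its middle, and the width is well under 30 mm. I'll open and measure the finger tips.

```bash
python3 -m crank '[[[0,0,0,0],[0,0,0,0],[0,0,0,0],[0,0,0,0],[0,0,0,0],[0,0,0,0]]]' 0
python3 - <<'E'
from h import *
p,d=arm.grab_frame("side"); s=arm.get_state(); print(s["eef_pos"],s["width"],s["force"])
P=pts("side",d,np.ones(d.shape,bool)).reshape(-1,3)
for r in arm.trace("silencer","side")[:2]: 
  Q=pts("side",d,r["mask"]);print(r["score"],r["extent"],np.percentile(Q,2,0),np.percentile(Q,98,0))
m=(np.hypot(P[:,0]-.524,P[:,1]+.187)<.09)&(P[:,2]>.078)
for z in np.arange(.078,.2,.01):
    Q=P[m&(P[:,2]>=z)&(P[:,2]<z+.01)]
    if len(Q): print(round(z,3),len(Q),Q.min(0).round(3),Q.max(0).round(3))
q=cv2.resize(p[170:330,190:340],None,fx=3.5,fy=3.5);cv2.imwrite("pics/g2.png",q[...,::-1])
E
```

```text
t: 5.65
eef_pos: [0.5234, -0.1869, 0.0826]
ee_rot: [3.14, 0.001, -1.191]
force: [-0.8, 0.2, 0.0]
width: 0.06
gripper_force: 0.0
[ 0.52354168 -0.18690823  0.08269402] 0.06373009159025836 [-0.38607132 -0.28766347  0.03134676]
0.75 [243.7, 240.6, 14.6, 29.6] [ 0.51025229 -0.20334599  0.0727235 ] [ 0.53734189 -0.1777942   0.12305466]
0.078 204 [ 0.509 -0.267  0.078] [ 0.565 -0.19   0.088]
0.088 64 [ 0.509 -0.203  0.088] [ 0.537 -0.19   0.098]
0.098 61 [ 0.508 -0.204  0.098] [ 0.537 -0.182  0.108]
0.108 70 [ 0.509 -0.205  0.108] [ 0.537 -0.181  0.118]
0.118 170 [ 0.478 -0.216  0.118] [ 0.568 -0.168  0.128]
0.128 108 [ 0.477 -0.216  0.128] [ 0.568 -0.169  0.138]
0.138 111 [ 0.476 -0.216  0.138] [ 0.57  -0.169  0.148]
0.148 102 [ 0.474 -0.216  0.148] [ 0.57  -0.17   0.158]
0.158 133 [ 0.473 -0.217  0.158] [ 0.573 -0.168  0.168]
0.168 74 [ 0.474 -0.217  0.168] [ 0.575 -0.167  0.178]
0.178 33 [ 0.436 -0.223  0.178] [ 0.612 -0.16   0.188]
0.188 211 [ 0.437 -0.252  0.188] [ 0.614 -0.145  0.198]
0.198 469 [ 0.437 -0.249  0.198] [ 0.613 -0.153  0.208]
```

View pics/g2.png

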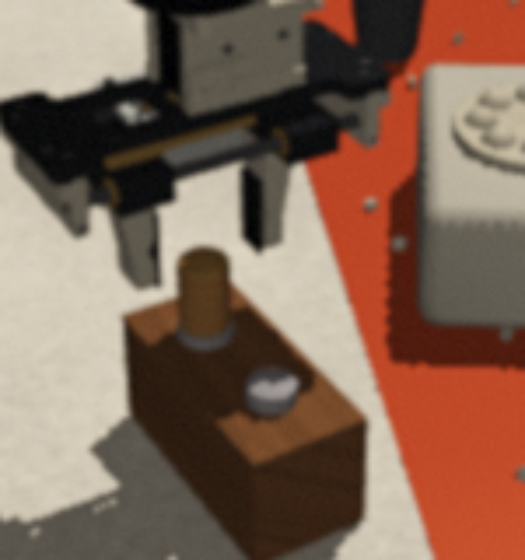

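The picture and depth agree that the finger tips stand near z = 0.12, at crop (140,280) and (260,245), while the reading says 0.083. So the reported TCP height is about 36 mm too low, and x and y agree. The silencer is still upright at (205,300). I'll go 32 mm further down and watch the force.

```bash
python3 -m crank '[[[0,0,0.2,0],[0,0,0.5,0],[0,0,0.8,0],[0,0,1.1,0],[0,0,1.3,0],[0,0,1.3,0]]]' 0;  python3 - <<'E'
from h import *
p,d=arm.grab_frame("side"); s=arm.get_state(); print(s["eef_pos"],s["width"],s["force"])
P=pts("side",d,np.ones(d.shape,bool)).reshape(-1,3)
m=(np.hypot(P[:,0]-.524,P[:,1]+.187)<.09)
for z in np.arange(.074,.12,.004):
    Q=P[m&(P[:,2]>=z)&(P[:,2]<z+.004)]
    if len(Q): print(round(z,3),len(Q),Q.min(0).round(3),Q.max(0).round(3))
q=cv2.resize(p[170:330,190:340],None,fx=3.5,fy=3.5);cv2.imwrite("pics/g3.png",q[...,::-1])
E
```

```text
t: 6.5
eef_pos: [0.5237, -0.187, 0.0501]
ee_rot: [3.141, 0.0, -1.191]
force: [0.5, -0.9, -0.7]
width: 0.0875
gripper_force: 0.0
[ 0.52403969 -0.18697553  0.05052701] 0.08780707567308002 [-0.11785391  0.74572502 -0.1694702 ]
0.074 72 [ 0.495 -0.268  0.074] [ 0.575 -0.184  0.078]
0.078 58 [ 0.509 -0.266  0.078] [ 0.563 -0.188  0.082]
0.082 133 [ 0.509 -0.266  0.082] [ 0.565 -0.191  0.086]
0.086 39 [ 0.509 -0.266  0.086] [ 0.571 -0.164  0.09 ]
0.09 53 [ 0.465 -0.219  0.09 ] [ 0.581 -0.162  0.094]
0.094 64 [ 0.466 -0.221  0.094] [ 0.581 -0.162  0.098]
0.098 69 [ 0.465 -0.221  0.098] [ 0.581 -0.163  0.102]
0.102 62 [ 0.465 -0.22   0.102] [ 0.581 -0.163  0.106]
0.106 64 [ 0.467 -0.22   0.106] [ 0.581 -0.163  0.11 ]
0.11 77 [ 0.464 -0.22   0.11 ] [ 0.583 -0.162  0.114]
0.114 60 [ 0.464 -0.219  0.114] [ 0.583 -0.163  0.118]
0.118 118 [ 0.466 -0.222  0.118] [ 0.583 -0.163  0.122]
```

View pics/g3.png

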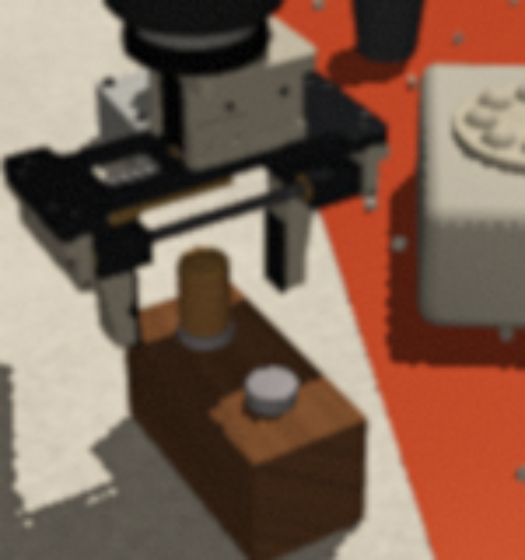

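The fingers now straddle the brass body, tips about 89 mm above the bench at crop (120,335) and (285,285). I'll go 5 mm further down, then close.

```bash
python3 -m crank '[[[0,0,0.2,0],[0,0,0.2,0]]]' 0;  python3 -m crank '[[[0,0,0,0],[0,0,0,0],[0,0,0,0],[0,0,0,0],[0,0,0,0],[0,0,0,0],[0,0,0,0],[0,0,0,0]]]' 1 55
```

```text
t: 6.8
eef_pos: [0.5238, -0.1869, 0.0454]
ee_rot: [3.141, 0.0, -1.191]
force: [0.1, 0.2, -0.4]
width: 0.0874
gripper_force: 0.0
t: 7.8
eef_pos: [0.5241, -0.187, 0.0457]
ee_rot: [-3.142, -0.0, -1.191]
force: [-0.1, 0.1, -1.0]
width: 0.0293
gripper_force: 55.0
```

```bash
python3 -m crank '[[[0,0,-0.3,0],[0,0,-0.9,0],[0,0,-1.6,0],[0,0,-2.3,0],[0,0,-3,0],[0,0,-3.7,0],[0,0,-4.2,0],[0,0,-4.4,0],[0,0,-4.4,0]]]'; python3 -m crank '[[[-0.5,-0.22,0,0],[-1.5,-0.68,0,0],[-2.8,-1.26,0,0],[-4.2,-1.9,0,0],[-5.6,-2.5,0,0],[-7,-3.16,0,0],[-8.4,-3.8,0,0],[-9.8,-4.4,0,0],[-11,-5,0,0],[-12,-5.4,0,0],[-12.4,-5.6,0,0],[-12.4,-5.6,0,0]]]'
```

```text
t: 8.93
eef_pos: [0.5241, -0.1869, 0.1558]
ee_rot: [-3.141, 0.0, -1.191]
force: [-0.3, -0.6, -1.3]
width: 0.0297
gripper_force: 55.0
t: 10.42
eef_pos: [0.5386, 0.1534, 0.1551]
ee_rot: [3.141, -0.0, -1.19]
force: [0.2, -0.0, -1.2]
width: 0.0294
gripper_force: 55.0
```

Run:
```python
from h import *
s=arm.get_state(); print(s["t"],s["eef_pos"],s["width"],s["force"],s["gripper_force"])
o=[]
for c in("side","top"):
    p,d=arm.grab_frame(c)
    for n in("silencer","collar_top","airblock"):
        for r in arm.trace(n,c)[:2]:
            P=pts(c,d,r["mask"])
            if len(P): print(c,n,round(r["score"],2),r["extent"],np.percentile(P,2,0).round(4),np.percentile(P,98,0).round(4))
    o.append(p)
q=cv2.resize(o[0][120:240,180:300],None,fx=5,fy=5,interpolation=cv2.INTER_CUBIC);cv2.imwrite("pics/g4.png",q[...,::-1])
```

```text
10.425 [0.53863232 0.15338093 0.15510489] 0.029379846573847308 [ 0.19254978 -0.0350675  -1.20251378] 54.999770522117615
side silencer 0.9 [233.0, 125.5, 11.6, 45.9] [0.5272 0.1363 0.0008] [0.5534 0.4581 0.2316]
side airblock 0.8 [219.1, 172.7, 48.0, 47.8] [0.4853 0.1033 0.0032] [0.6134 0.1855 0.0986]
top silencer 0.16 [364.9, 167.7, 72.9, 21.6] [ 7.257e-01 -4.061e-01 -6.000e-04] [ 0.7821 -0.2354  0.0139]
top airblock 0.58 [201.9, 236.2, 34.0, 42.3] [0.4872 0.1021 0.0199] [0.5907 0.1795 0.294 ]
```

View pics/g4.png

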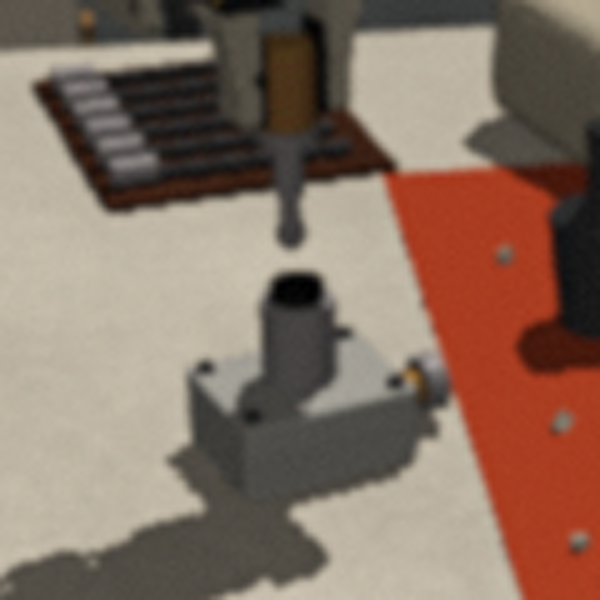

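The held silencer is visible with its stem tip at crop (290,235), and the fitting's bore is at (297,290), so it is slightly to the left. I'll fit circles of known radius to the depth points of both.

```bash
cat >> h.py <<'E'
from scipy.optimize import least_squares
def axis(P,c,r,z0,z1,dr=.007):
    c=np.array(c,float)
    for _ in range(4):
        Q=P[(P[:,2]>z0)&(P[:,2]<z1)&(abs(np.hypot(*(P[:,:2]-c).T)-r)<dr)]
        if len(Q)<8: return None
        c=least_squares(lambda c:np.hypot(*(Q[:,:2]-c).T)-r,c,loss="soft_l1",f_scale=.001).x
    return c.round(4),len(Q),round(float(np.std(np.hypot(*(Q[:,:2]-c).T)-r)),4)
E
python3 - <<'E'
from h import *
L=[]
for i in range(4):
    p,d=arm.grab_frame("side"); L.append(pts("side",d,np.ones(d.shape,bool)))
for k,P in enumerate(L[:1]+[np.vstack(L)]):
    print("fitting",axis(P,(.539,.153),.020,.055,.088))
    print("collar",axis(P,(.539,.153),.0145,.093,.101,.004))
    print("brass",axis(P,(.539,.153),.015,.195,.23,.004))
    print("stem",axis(P,(.539,.153),.008,.155,.18,.004))
    Q=P[(np.hypot(P[:,0]-.539,P[:,1]-.153)<.03)]
    print("rim z",np.percentile(Q[(Q[:,2]<.115),2],99.), "tip z",Q[Q[:,2]>.112,2].min())
# image columns by edges
K,R,t=cal("side")
for z in(.07,.125,.16): 
    c=R@np.array([.539,.153,z])+t.ravel(); print(z,(K@c/c[2])[:2].round(1))
E
```

```text
fitting (array([0.5398, 0.1565]), 173, 0.0015)
collar (array([0.5397, 0.1564]), 46, 0.0016)
brass (array([0.5392, 0.1523]), 158, 0.0018)
stem (array([0.5378, 0.1518]), 49, 0.0016)
rim z 0.10185142539038296 tip z 0.12285332378410885
fitting (array([0.5396, 0.1566]), 684, 0.0016)
collar (array([0.539 , 0.1558]), 175, 0.0017)
brass (array([0.5389, 0.1526]), 633, 0.0017)
stem (array([0.5385, 0.1528]), 202, 0.0015)
rim z 0.10191280142959046 tip z 0.12240041269058669
0.07 [239.1 187. ]
0.125 [238.3 167.7]
0.16 [237.8 155. ]
```

Run:
```python
from h import *
g=cv2.imread("pics/top0.png").astype(int); K,R,t=cal("top")
def ray(u,v,z):
    w=R.T@np.linalg.inv(K)@[u,v,1]; c=-R.T@t.ravel(); return (c+w*(z-c[2])/w[2])[:2].round(4)
s=g.sum(2)[245:275,195:228]
for th in(90,130,170):
    n,l,st,ce=cv2.connectedComponentsWithStats((s<th).astype(np.uint8))
    for i in range(1,n):
        if st[i,4]>15: u,v=ce[i]+[195,245]; print(th,st[i],(round(u,1),round(v,1)),ray(u,v,.1),ray(u,v,.09))
b=g[240:285,335:380]; m=((b[...,2]-b[...,0])>70)&(b.sum(2)>230)
print(s[6:20,2:26])
p,d=arm.grab_frame("top")
n,l,st,ce=cv2.connectedComponentsWithStats(m.astype(np.uint8)); print(st[1:],ce[1:])
print(b[22,::3],ray(360,262,.122))
```

```text
90 [10  8 11 10 80] (np.float64(210.2), np.float64(257.4)) [0.5382 0.1538] [0.5396 0.155 ]
130 [10  7 12 11 99] (np.float64(210.3), np.float64(257.4)) [0.5383 0.1536] [0.5397 0.1549]
130 [17 14  9  9 28] (np.float64(217.0), np.float64(263.5)) [0.5241 0.1381] [0.5254 0.1392]
170 [ 10   7  17  17 181] (np.float64(212.8), np.float64(259.8)) [0.5327 0.1477] [0.534  0.1489]
[[350 371 377 379 380 377 369 357 342 313 270 226 204 202 218 243 264 287
  305 329 354 367 373 377]
 [370 378 379 377 377 367 353 334 300 254 192 136 109 111 124 159 196 242
  281 308 324 345 367 374]
 [378 376 378 379 373 358 336 300 239 171 113  71  57  59  65  80 123 185
  245 280 293 312 345 367]
 [378 378 378 377 372 354 318 261 179 103  62  54  59  59  60  54  72 127
  196 250 268 278 314 352]
 [378 378 378 375 369 348 301 221 132  71  58  67  68  69  61  53  53  78
  141 206 241 250 269 320]
 [378 378 377 374 362 335 279 187  98  51  58  67  62  56  46  48  52  58
   96 163 215 219 217 263]
 [376 378 377 371 354 326 270 175  87  50  55  53  47  36  31  40  55  51
   77 141 199 203 175 200]
 [375 378 376 370 356
[... 236 characters left out ...]
33  41  59  64  69
  100 131 149 139 110 120]
 [361 377 377 374 363 345 319 282 222 147  88  57  46  47  57  63  73  94
  121 136 136 115 104 127]
 [350 373 377 377 368 356 334 305 268 208 146 103  80  73  78  86 107 126
  136 130 115  98 106 137]
 [342 368 374 374 374 363 341 317 293 259 218 180 147 136 131 143 160 163
  142 117  97  94 116 145]
 [330 363 374 376 375 369 354 333 311 287 265 241 216 204 198 199 196 177
  138 104  94 107 134 158]]
[] []
[[ 10  20  32]
 [ 15  39  65]
 [ 21  52  85]
 [ 23  53  87]
 [ 22  52  85]
 [ 45  59  80]
 [ 18  48  78]
 [ 21  78 109]
 [ 20  76 107]
 [ 20  73 104]
 [ 17  64  91]
 [ 20  47  77]
 [ 20  49  80]
 [ 19  50  82]
 [ 20  49  81]] [ 0.5208 -0.1859]
```

```bash
python3 -m crank '[[[-0.05,-0.04,0.2,0],[-0.05,-0.04,0.5,0],[-0.05,-0.04,0.75,0],[-0.05,-0.04,0.9,0],[-0.05,-0.04,0.9,0]]]'; python3 -m crank '[[[0,0,0.02,0],[0,0,0.04,0],[0,0,0.06,0],[0,0,0.08,0],[0,0,0.08,0]]]';python3 -m crank '[[[0,0,0.02,0],[0,0,0.04,0],[0,0,0.06,0],[0,0,0.08,0],[0,0,0.08,0]]]'
```

```text
t: 11.7
eef_pos: [0.5393, 0.1543, 0.1327]
ee_rot: [3.141, -0.0, -1.191]
force: [-1.3, -0.1, -0.8]
width: 0.0297
gripper_force: 55.0
t: 12.32
eef_pos: [0.5395, 0.1544, 0.1312]
ee_rot: [3.142, 0.0, -1.191]
force: [-0.5, 0.6, -0.9]
width: 0.0291
gripper_force: 55.0
t: 12.95
eef_pos: [0.5397, 0.1545, 0.1292]
ee_rot: [-3.141, 0.0, -1.191]
force: [0.4, 0.6, -1.1]
width: 0.0293
gripper_force: 55.0
```

```bash
python3 -m crank '[[[0,0,0.03,0],[0,0,0.06,0],[0,0,0.08,0],[0,0,0.08,0]]]'; python3 -m crank '[[[0,0,0.03,0],[0,0,0.06,0],[0,0,0.08,0],[0,0,0.08,0]]]'; python3 -m crank '[[[0,0,0.03,0],[0,0,0.06,0],[0,0,0.08,0],[0,0,0.08,0]]]'
```

```text
t: 13.45
eef_pos: [0.5398, 0.1547, 0.1273]
ee_rot: [-3.141, 0.0, -1.191]
force: [0.7, 1.4, -0.3]
width: 0.0293
gripper_force: 55.0
t: 13.95
eef_pos: [0.5397, 0.1546, 0.1252]
ee_rot: [-3.141, 0.0, -1.191]
force: [1.8, 2.6, 0.1]
width: 0.0292
gripper_force: 55.0
t: 14.45
eef_pos: [0.5397, 0.1546, 0.1232]
ee_rot: [-3.141, 0.0, -1.191]
force: [2.7, 3.6, 1.7]
width: 0.0293
gripper_force: 55.0
```

```bash
python3 -m crank '[[[-0.02,-0.035,0,0],[-0.02,-0.035,0,0],[-0.02,-0.035,0,0]]]'; python3 -m crank '[[[-0.02,-0.03,0.03,0],[-0.02,-0.03,0.06,0],[-0.02,-0.03,0.08,0],[-0.02,-0.03,0.08,0]]]'
```

```text
t: 14.82
eef_pos: [0.5398, 0.1549, 0.1229]
ee_rot: [3.141, -0.0, -1.191]
force: [0.7, 1.7, -0.2]
width: 0.0292
gripper_force: 55.0
t: 15.32
eef_pos: [0.5403, 0.1556, 0.1209]
ee_rot: [3.141, -0.0, -1.191]
force: [0.3, 0.1, -1.6]
width: 0.0294
gripper_force: 55.0
```

```bash
python3 -m crank '[[[0,0,0.04,0],[0,0,0.08,0],[0,0,0.12,0],[0,0,0.16,0],[0,0,0.2,0],[0,0,0.24,0],[0,0,0.24,0]]]'; python3 -m crank '[[[0,0,0.03,0],[0,0,0.06,0],[0,0,0.09,0],[0,0,0.12,0],[0,0,0.12,0]]]'; python3 -m crank '[[[0,0,0.03,0],[0,0,0.06,0],[0,0,0.09,0],[0,0,0.12,0],[0,0,0.12,0]]]'
```

```text
t: 16.2
eef_pos: [0.5406, 0.1559, 0.115]
ee_rot: [3.141, -0.0, -1.191]
force: [0.6, 0.4, -1.2]
width: 0.0293
gripper_force: 55.0
t: 16.82
eef_pos: [0.5406, 0.1559, 0.1121]
ee_rot: [3.141, 0.0, -1.191]
force: [-0.4, -0.7, 0.2]
width: 0.0293
gripper_force: 55.0
t: 17.45
eef_pos: [0.5408, 0.156, 0.1093]
ee_rot: [-3.141, 0.0, -1.191]
force: [0.6, -0.1, 2.1]
width: 0.0291
gripper_force: 55.0
```

```bash
for i in 1; do python3 -m crank '[[[0,0,0.03,0],[0,0,0.06,0],[0,0,0.08,0],[0,0,0.08,0]]]'; python3 -m crank '[[[0,0,0.03,0],[0,0,0.06,0],[0,0,0.08,0],[0,0,0.08,0]]]'; python3 -m crank '[[[0,0,0.03,0],[0,0,0.06,0],[0,0,0.08,0],[0,0,0.08,0]]]'; done
```

```text
t: 17.95
eef_pos: [0.5409, 0.156, 0.1075]
ee_rot: [-3.141, -0.0, -1.19]
force: [0.3, 0.5, 5.4]
width: 0.0295
gripper_force: 55.0
t: 18.45
eef_pos: [0.5413, 0.1561, 0.1061]
ee_rot: [-3.14, -0.0, -1.19]
force: [-0.8, -0.4, 9.7]
width: 0.0296
gripper_force: 55.0
t: 18.95
eef_pos: [0.5417, 0.1562, 0.1045]
ee_rot: [-3.139, -0.0, -1.19]
force: [-1.2, 0.2, 9.6]
width: 0.0294
gripper_force: 55.0
```

```bash
python3 -m crank '[[[0,0,0.03,0],[0,0,0.06,0],[0,0,0.08,0],[0,0,0.08,0]]]'; python3 -m crank '[[[0,0,0.03,0],[0,0,0.06,0],[0,0,0.08,0],[0,0,0.08,0]]]'; python3 -m crank '[[[0,0,0.03,0],[0,0,0.06,0],[0,0,0.08,0],[0,0,0.08,0]]]'
```

```text
t: 19.45
eef_pos: [0.5418, 0.1562, 0.1032]
ee_rot: [-3.139, -0.0, -1.19]
force: [-3.0, -0.7, 15.2]
width: 0.0293
gripper_force: 55.0
t: 19.95
eef_pos: [0.5412, 0.1563, 0.0994]
ee_rot: [-3.14, 0.0, -1.191]
force: [3.7, 0.4, 2.2]
width: 0.0294
gripper_force: 55.0
t: 20.45
eef_pos: [0.5405, 0.1559, 0.0968]
ee_rot: [3.141, 0.0, -1.191]
force: [1.9, 1.4, 0.1]
width: 0.0293
gripper_force: 55.0
```

```bash
python3 -m crank '[[[0,0,0.02,0],[0,0,0.04,0],[0,0,0.04,0]]]'; python3 -m crank '[[[0,0,0.02,0],[0,0,0.04,0],[0,0,0.04,0]]]'; python3 -m crank '[[[0,0,0.02,0],[0,0,0.04,0],[0,0,0.04,0]]]'
```

```text
t: 20.82
eef_pos: [0.5404, 0.1559, 0.096]
ee_rot: [3.141, 0.0, -1.191]
force: [1.4, 0.8, 1.8]
width: 0.0291
gripper_force: 55.0
t: 21.2
eef_pos: [0.5404, 0.1558, 0.095]
ee_rot: [3.141, 0.0, -1.191]
force: [0.2, 1.0, 1.2]
width: 0.0295
gripper_force: 55.0
t: 21.58
eef_pos: [0.5403, 0.1558, 0.0936]
ee_rot: [3.141, 0.0, -1.191]
force: [1.7, -0.0, -6.4]
width: 0.0296
gripper_force: 55.0
```

```bash
python3 -m crank '[[[0,0,0.02,0],[0,0,0.03,0],[0,0,0.03,0]]]'; python3 -m crank '[[[0,0,0.02,0],[0,0,0.03,0],[0,0,0.03,0]]]'; python3 -m crank '[[[0,0,0.02,0],[0,0,0.03,0],[0,0,0.03,0]]]'
```

```text
t: 21.95
eef_pos: [0.5404, 0.1558, 0.0932]
ee_rot: [3.141, -0.0, -1.191]
force: [1.3, 0.4, -1.9]
width: 0.0292
gripper_force: 55.0
t: 22.32
eef_pos: [0.5406, 0.1559, 0.0928]
ee_rot: [3.142, -0.0, -1.191]
force: [-1.6, -0.9, 1.7]
width: 0.0296
gripper_force: 55.0
t: 22.7
eef_pos: [0.5407, 0.1559, 0.0921]
ee_rot: [-3.141, -0.0, -1.191]
force: [-2.0, -0.5, 3.1]
width: 0.0292
gripper_force: 55.0
```

```bash
python3 -m crank '[[[0,0,0.02,0],[0,0,0.03,0],[0,0,0.03,0]]]'; python3 -m crank '[[[0,0,0.02,0],[0,0,0.03,0],[0,0,0.03,0]]]'
```

```text
t: 23.08
eef_pos: [0.5408, 0.156, 0.0913]
ee_rot: [-3.141, -0.0, -1.191]
force: [-1.5, -0.0, 4.9]
width: 0.0292
gripper_force: 55.0
t: 23.45
eef_pos: [0.5408, 0.156, 0.0907]
ee_rot: [-3.141, -0.0, -1.191]
force: [-2.2, -1.3, 4.8]
width: 0.0292
gripper_force: 55.0
```

```bash
python3 -m crank '[[[0,0,0.02,0],[0,0,0.03,0],[0,0,0.03,0]]]'; python3 -m crank '[[[0,0,0.02,0],[0,0,0.03,0],[0,0,0.03,0]]]'
```

```text
t: 23.82
eef_pos: [0.5408, 0.1559, 0.0902]
ee_rot: [-3.141, -0.0, -1.19]
force: [-2.6, -0.7, 8.1]
width: 0.0292
gripper_force: 55.0
t: 24.2
eef_pos: [0.541, 0.1559, 0.0901]
ee_rot: [-3.141, -0.0, -1.19]
force: [-4.4, -0.6, 12.5]
width: 0.0288
gripper_force: 55.0
```

```bash
python3 -m crank '[[[0,0,0.01,0],[0,0,0.01,0],[0,0,0.01,0]]]'
python3 - <<'E'
from h import *
p,d=arm.grab_frame("side"); s=arm.get_state(); print(s["eef_pos"],s["force"])
q=cv2.resize(p[120:240,180:300],None,fx=5,fy=5,interpolation=cv2.INTER_CUBIC);cv2.imwrite("pics/g5.png",q[...,::-1])
E
```

```text
t: 24.58
eef_pos: [0.541, 0.1559, 0.09]
ee_rot: [-3.141, -0.0, -1.19]
force: [-5.4, -0.9, 13.7]
width: 0.0294
gripper_force: 55.0
[0.5410279  0.15593195 0.09001879] [-4.30614495 -0.60335438 14.62375151]
```

View pics/g5.png

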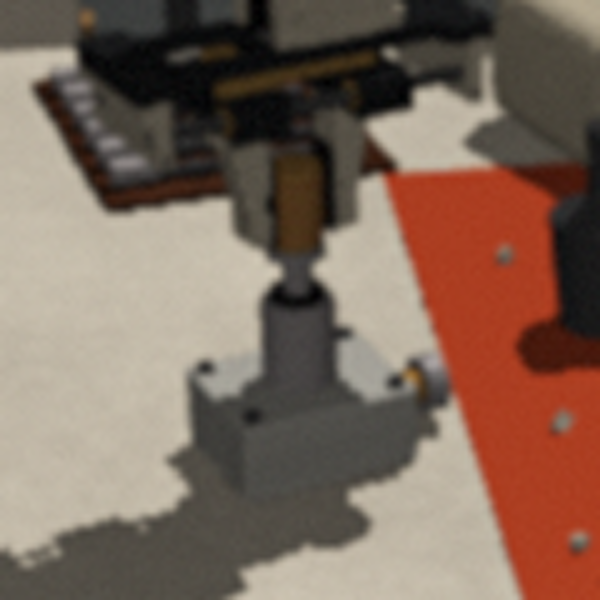

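The picture shows the stem deep in the bore at crop (297,270) with the black collar down near the rim at (297,295). The force climbs with no further travel, so the stem is fully home. I'll pull back gently.

```bash
python3 -m crank '[[[0,0,-0.03,0],[0,0,-0.06,0],[0,0,-0.09,0],[0,0,-0.12,0],[0,0,-0.12,0]]]'; python3 -m crank '[[[0,0,-0.03,0],[0,0,-0.06,0],[0,0,-0.08,0],[0,0,-0.08,0]]]';python3 -m crank '[[[0,0,-0.03,0],[0,0,-0.04,0],[0,0,-0.04,0]]]'
```

```text
t: 25.25
eef_pos: [0.5406, 0.1559, 0.0914]
ee_rot: [3.141, 0.0, -1.191]
force: [-0.1, -0.1, -0.1]
width: 0.0289
gripper_force: 55.0
t: 25.75
eef_pos: [0.5404, 0.1558, 0.0933]
ee_rot: [3.141, 0.0, -1.191]
force: [1.6, 0.1, -6.2]
width: 0.0293
gripper_force: 55.0
t: 26.12
eef_pos: [0.5404, 0.1558, 0.0945]
ee_rot: [3.141, 0.0, -1.191]
force: [0.2, 0.3, -5.4]
width: 0.0293
gripper_force: 55.0
```

```bash
python3 -m crank '[[[0,0,-0.03,0],[0,0,-0.04,0],[0,0,-0.04,0]]]'; python3 -m crank '[[[0,0,-0.02,0],[0,0,-0.03,0],[0,0,-0.03,0]]]'; python3 -m crank '[[[0,0,-0.02,0],[0,0,-0.03,0],[0,0,-0.03,0]]]'
```

```text
t: 26.5
eef_pos: [0.5405, 0.1558, 0.0956]
ee_rot: [3.141, -0.0, -1.191]
force: [0.4, 1.1, -5.4]
width: 0.0295
gripper_force: 55.0
t: 26.88
eef_pos: [0.5405, 0.1559, 0.0964]
ee_rot: [3.141, -0.0, -1.191]
force: [-0.5, -0.2, -5.1]
width: 0.0291
gripper_force: 55.0
t: 27.25
eef_pos: [0.5405, 0.1558, 0.0971]
ee_rot: [3.141, -0.0, -1.191]
force: [-1.5, -1.0, -5.4]
width: 0.0293
gripper_force: 55.0
```

```bash
python3 -m crank '[[[0,0,-0.02,0],[0,0,-0.03,0],[0,0,-0.03,0]]]'; python3 -m crank '[[[0,0,-0.02,0],[0,0,-0.02,0],[0,0,-0.02,0]]]'
```

```text
t: 27.62
eef_pos: [0.5404, 0.1559, 0.0974]
ee_rot: [3.141, 0.0, -1.191]
force: [1.1, -0.3, -11.8]
width: 0.0293
gripper_force: 55.0
t: 28.0
eef_pos: [0.5402, 0.1558, 0.0976]
ee_rot: [3.141, 0.0, -1.191]
force: [2.4, 0.4, -21.9]
width: 0.0296
gripper_force: 55.0
```

The collar is at its upper stop, with force rising sharply at TCP z = 0.0974. I'll relax the pull, take one reading and release.

```bash
python3 -m crank '[[[0,0,0.02,0],[0,0,0.045,0],[0,0,0.045,0]]]'; python3 -m crank '[[[0,0,0,0],[0,0,0,0],[0,0,0,0],[0,0,0,0],[0,0,0,0],[0,0,0,0]]]' 0; python3 -m crank '[[[0,0,-0.4,0],[0,0,-1,0],[0,0,-1.6,0],[0,0,-2.2,0],[0,0,-2.8,0],[0,0,-3.2,0],[0,0,-3.2,0]]]' 0
python3 - <<'E'
from h import *
p,d=arm.grab_frame("side"); s=arm.get_state(); print(s["t"],s["eef_pos"],s["force"])
P=pts("side",d,np.ones(d.shape,bool)); Q=P[np.hypot(P[:,0]-.5403,P[:,1]-.156)<.02]
print("top z",np.percentile(Q[Q[:,2]<.19,2],98)); print(axis(P,(.54,.156),.015,.135,.165,.005))
q=cv2.resize(p[120:240,180:300],None,fx=5,fy=5,interpolation=cv2.INTER_CUBIC);cv2.imwrite("pics/g6.png",q[...,::-1])
E
```

```text
t: 28.38
eef_pos: [0.5405, 0.1558, 0.0975]
ee_rot: [3.141, -0.0, -1.191]
force: [-0.3, 0.3, -14.5]
width: 0.0294
gripper_force: 55.0
t: 29.12
eef_pos: [0.5407, 0.1559, 0.0973]
ee_rot: [-3.142, -0.0, -1.191]
force: [-0.7, 0.6, -0.5]
width: 0.0837
gripper_force: 0.0
t: 30.0
eef_pos: [0.5411, 0.1562, 0.1782]
ee_rot: [-3.14, 0.0, -1.191]
force: [-0.0, 0.3, -0.5]
width: 0.0876
gripper_force: 0.0
30.05 [0.54063131 0.15599375 0.17737499] [1.26459142 0.79993971 0.50425073]
top z 0.17349548482798646
(array([0.5397, 0.1563]), 129, 0.0015)
```

View pics/g6.png

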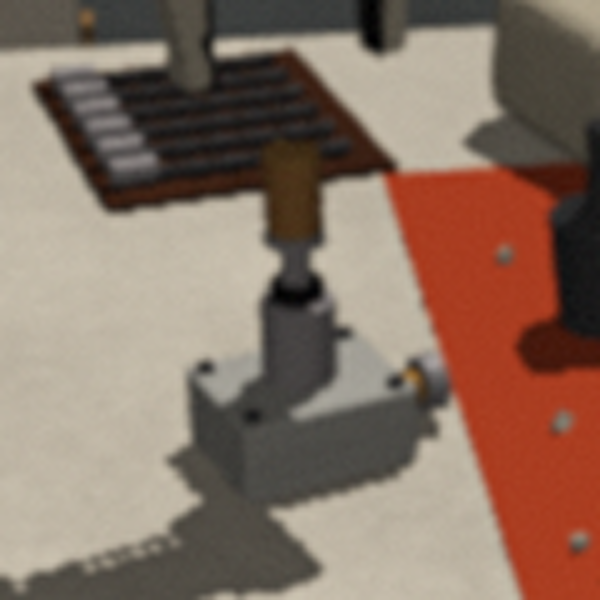

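The silencer stands upright in the fitting (brass top at crop (293,150), measured 173 mm, so the tip is about 63.5 mm up). The collar is up at (297,290) and the gripper is clear. I'm handing in.

```bash
python3 -c "
from station import arm
print(arm.job_done())"
```

```text
the job is handed in; nothing more can be done
None
```

The silencer was pushed fully home, pulled back until the collar reached its upper stop, and released; it stands gripped in the fitting with its tip about 63.5 mm above the bench. The job is handed in, but no verdict came back.

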